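# Unpin and open the buckle chest

### The job

Open the wooden buckle chest: pull the pin with the red head straight out of its hasp staple, then lift the lid up and off. Lay the pin and the lid, the lid flat and handle up, side by side on the cork mat. Leave the grey chest shut.

Things in the scene. Friction and masses are not known exactly. Their poses are not given: they have to be found in the camera images.
- wood_pin_grip (a point): Centre of the wooden chest's red pin head: upright tab 24 (x) x 12 (y) x 44 mm tall, overhanging in front of the chest, 100 mm above table. Steel shaft 8 x 8 mm runs level along +x to 89 mm from here, underside level with the head's (22 mm below here), over the lid and loosely through a staple 44 mm away (18 mm wide, 4 mm play above). Pull along -x 50 mm or more to clear it. Loose, 50 g.
- wood_lid_grip (a point): Centre of the dark handle bar, 50 (x) x 16 (y) x 44 mm tall, mid wooden lid; 100 mm above table at start. Pin side (front) is -x. Plate 130 x 110 x 8 mm, top 22 mm below here; its slotted tongue reaches 100 mm along -x, round the staple (top 4 mm below here). Lowest face (locating block under plate) 38 mm below here. Lift straight up 40 mm or more. Loose, 0.25 kg. Chest fixed, 70 mm tall.
- mat: Brown cork mat fixed on the table, 200 (x) x 240 (y) x 4 mm thick; origin at the centre of its underside, on the table. Pin and lid go on it side by side (both fit lying along its x, next to each other along y).
- grey_lid_grip (a point): Centre of the black handle bar on the lid of the other, grey metal chest with a blue-headed pin: the same shape, sizes and axes as the wooden chest, its pin in the same place at -x. To be left shut.
Not all that is in view belongs to the job. Leave any green or purple look-alike of the part that bears wood_lid_grip alone.

How it is judged (in metres and radians):
On the way, in this order (a step that is already met when the one before it is completed fails the run):
1. the pin is drawn out of the staple while the lid is still on the chest (distance between wood_pin_grip and wood_lid_grip above 0.175 m and distance of wood_lid_grip from where it was at the start of the episode below 0.02 m), for 0.1 s.
2. the lid is lifted clear of the chest and staple (height (world z) of wood_lid_grip above 0.135 m), for 0.1 s.
At the end, for the whole second after the job is handed in: The pin's head and the middle of the lid are both over the cork mat (within its 200 x 240 mm outline), the pin lying on it (head centre below 35 mm), the lid flat, handle up, on it (handle centre below 55 mm, tilt under 7 degrees), both released and at rest (x of wood_pin_grip in the frame of mat between -0.1 and 0.1 m and y of wood_pin_grip in the frame of mat between -0.12 and 0.12 m and x of wood_lid_grip in the frame of mat between -0.1 and 0.1 m and y of wood_lid_grip in the frame of mat between -0.12 and 0.12 m and height (world z) of wood_pin_grip below 0.035 m and height (world z) of wood_lid_grip below 0.055 m and angle between wood_lid_grip's own z axis and vertical below 0.12 rad and linear speed of each of wood_lid, wood_pin below 0.02 m/s); the robot touches nothing.
It fails at once if the grey chest's lid is moved by more than 20 mm (distance of grey_lid_grip from where it was at the start of the episode above 0.02 m).
It also fails if it takes over 64 s, if anything falls off the work surface, if the arm or the gripper's body presses on something with over 40 N, if the wrist force passes 120 N, or if a joint passes its speed limit or range.

### The arm

A 6-joint arm with a two-finger parallel gripper is mounted at the origin on the work surface. World frame = base frame: x ahead of the robot, y to its left, z up, the work surface at z = 0. Lengths are in mm, angles in rad, forces in N, time in s.
With the tool pointing down it reaches from about 350 to 775 mm from the base axis. Payload 7.3 kg.
Tool frame: the origin (TCP) lies on the centre line of the jaws, within the pads' length; the fingertips stand 22 mm ahead of it and the grasp point (between the pads) lies 3 mm ahead of it; x points along the fingers, z is the direction in which the jaws open and shut, and the axes are right-handed (so a half turn about x gives the same grasp; the last joint's range is limited). The gripper opens to 92 mm and grips with 3 to 60 N. Pads are 19 mm wide; open, the fingers measure 130 mm over their backs; the gripper's body (75 mm by 190 mm) begins 47 mm behind the grasp point.
Start: joints at [-1.268, 0.342, 1.524, -0, 1.275, -0.146], TCP at [227.813, -473.016, 248.741] pointing down, gripper open.
Joint ranges: [-2.53, 2.53], [-0.77, 2.02], [0.04, 2.7], [-1, 4.14], [0.28, 2.66], [-3.11, 3.11]. Speed limits (rad/s): [2.57, 2.57, 3.14, 3.14, 3.14, 3.14].

### API

Orientations are given as [roll, pitch, yaw] about the fixed x, y, z axes, in that order (R = Rz(yaw) Ry(pitch) Rx(roll)).
In Python, from plant import readout, imaging, bot gives the robot as it stands.
- The arm moves only by the tool arm_command, never from a script. Its argument "plan" is a list of rows, each an object of numbers: "tx", "ty", "tz": the shift along the tool's x, y, z in cm; "wx", "wy", "wz": the turn, a rotation vector about the tool's x, y, z in rad; "jaw": the opening, from -1 (shut) to 1 (fully open). In form: [{"tx": .., "ty": .., "tz": .., "wx": .., "wy": .., "wz": .., "jaw": ..}, ...]. A call has 1 to 20 rows; each row shifts and turns the commanded pose from where the row before left it, along the tool's axes as they then stand; what a row does not reach is not made up. A row lasts 1/10 s, in which the tool goes at most 50 mm and 8.59 degrees, less where a joint would pass 70% of its speed; a pose out of reach is approached as far as the arm can. A call with a gripper value outside its range is refused whole. The fingers move at their own pace and stop on an object; the grip force is fixed at half the most. Time passes only in rows, so rows that do not move let the fingers close. It gives the time, the measured TCP pose, the force and the opening at its end, in the units of the state.
- readout.get_obs(): the state, without advancing time (a new reading comes with each control period).
- imaging.capture(name): name is "side" or "top" or "wrist"; returns the picture (384x512x3 uint8, blue, green, red); there is no depth.
- imaging.get_calibration(name): a dict with "fx", "fy", "cx", "cy" (pixels), "position" and "rotation" of the camera in the world; the wrist camera has in their place "mount" (4x4, takes a point from camera to tool coordinates, whose origin is the TCP and whose axes are the tool frame's). Camera axes: x right, y up, looking along -z (the intrinsics and any distortion apply to the point x, -y, -z); pixel columns grow to the right and rows downward; lengths in mm; the calibration is good to about 2 mm. The wrist camera is an equidistant fisheye: a pixel r from the principal point sees the ray r / f radians off the axis. A picture is of the moment at which its call begins: read the wrist's pose just before it. get_calibration takes no time and is no camera call.
- bot.close_job(): hands the job in, once; it reports no verdict.
The state is a dict: "time": time; "joint_positions": joint angles; "dq": joint speeds; "tau": joint torques, N m; "tool_pos": TCP position; "tcp_rot": TCP orientation; "contact_force": force on the tool from outside, world axes, zero at the start; "moment": the same for the moment, N m; "grip_width": finger opening in mm.
Only numpy, scipy, OpenCV 4.12 (cv2) and the standard library are available. Lean on these libraries where they do the work, as an engineer would, in place of code of your own. Each camera call takes 0.05 s, during which the arm holds its last target.

## Working session

There is one attempt and no reset: what is moved stays moved. The work goes in short steps, Python scripts to look and compute and a tool call to move; the robot and the scene stay as the last step left them, time stands still between calls to the robot, and variables do not carry over. Pictures are saved under pics/ and viewed, and the job is handed in when it is done.

Besides the shell and the picture viewer there is one more tool, called after "Request:" by a JSON object that holds its "api" and its "payload", one argument or row to a line. arm_command: Moves the arm, as the interface text tells. Its arguments: {"type":"object","properties":{"plan":{"type":"array"}},"required":["plan"]}

```bash
mkdir -p pics; python3 - <<'E'
from plant import readout, imaging, bot
import cv2
o=readout.get_obs(); print(o)
for n in("side","top"):
    cv2.imwrite(f"pics/{n}0.png",imaging.capture(n)); print(n,imaging.get_calibration(n))
print(imaging.get_calibration("wrist"))
E
```

```text
{'time': 0.0, 'joint_positions': array([-1.26801238e+00,  3.42749711e-01,  1.52500848e+00,  1.53155625e-05,
        1.27539486e+00, -1.46011649e-01]), 'dq': array([ 1.92204481e-03,  8.11257674e-04, -3.72683634e-04, -4.10046784e-04,
        7.45810691e-05, -1.69717983e-03]), 'tau': array([-7.55896945e-04, -4.31244206e+01, -2.44226092e+01,  7.15351151e-02,
        5.58750762e-02, -1.20217610e-04]), 'tool_pos': array([ 227.69505545, -472.64576936,  248.0339076 ]), 'tcp_rot': array([2.98619571, 1.56923586, 1.86419051]), 'contact_force': array([-0.1386146 ,  0.26963174, -0.23360147]), 'moment': array([ 0.03955391, -0.02557399,  0.00862   ]), 'grip_width': 91.65659381223873}
side {'fx': 391.07258778055024, 'fy': 391.07258778055024, 'cx': 261.4949529463171, 'cy': 189.26061804396122, 'position': array([100.43602898, 641.1829443 , 825.28212618]), 'rotation': array([ 0.79426606, -0.00914977, -2.62976408])}
top {'fx': 352.13203358703214, 'fy': 352.13203358703214, 'cx': 249.50138280966937, 'cy': 184.18028699864234, 'position': array([287.91817757, -22.04290031, 836.11884932]), 'rotation': array([ 0.20357158, -0.0033275 , -1.4323868 ])}
{'fx': 297.3186396354542, 'fy': 297.3186396354542, 'cx': 256.6188881966006, 'cy': 184.7863466279722, 'mount': array([[ 5.84962775e-04,  2.47928936e-01, -9.68778045e-01,
        -1.36231961e+02],
       [-3.22436600e-04,  9.68778207e-01,  2.47928783e-01,
         6.62131166e+01],
       [ 9.99999777e-01,  1.67340390e-04,  6.46640552e-04,
        -1.01866680e-01],
       [ 0.00000000e+00,  0.00000000e+00,  0.00000000e+00,
         1.00000000e+00]])}
```

View pics/side0.png

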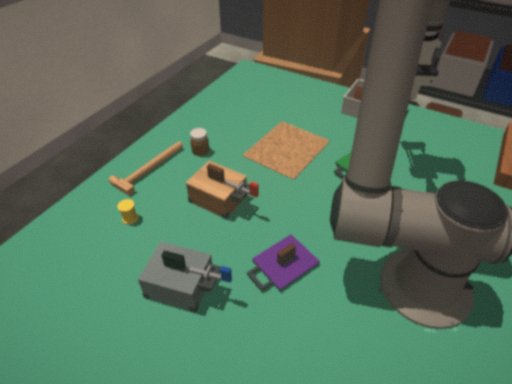

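View pics/top0.png

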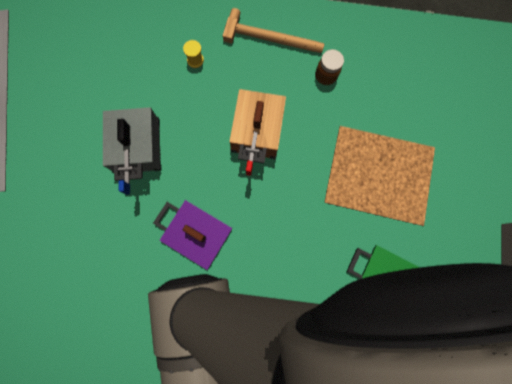

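The side view shows the wooden chest at about (220,188) with the red head at (254,189), the mat at (287,148) and the grey chest at (178,275). The top view shows the wooden chest at (258,122), the red head at (250,166), the mat at (381,175), the grey chest at (130,138), and purple and green look-alikes below.

```bash
cat > h.py <<'E'
import numpy as np, cv2
from scipy.spatial.transform import Rotation as Ro
from plant import readout, imaging, bot
def cam(n):
    c=imaging.get_calibration(n)
    return c, Ro.from_euler('xyz',c["rotation"]).as_matrix(), np.array(c["position"])
def ray(n,u,v):
    c,R,p=cam(n)
    d=R@np.array([(u-c['cx'])/c['fx'],-(v-c['cy'])/c['fy'],-1]); return p,d/np.linalg.norm(d)
def plane(n,u,v,z):
    p,d=ray(n,u,v); return p+d*(z-p[2])/d[2]
def wpose():
    o=readout.get_obs(); c=imaging.get_calibration('wrist')
    T=np.eye(4);T[:3,:3]=Ro.from_euler('xyz',o['tcp_rot']).as_matrix();T[:3,3]=o['tool_pos']
    return T@c['mount']
def wray(M,u,v):
    c=imaging.get_calibration('wrist'); x=u-c['cx'];y=v-c['cy'];r=np.hypot(x,y);t=r/c['fx']
    d=np.array([x/r*np.sin(t),-y/r*np.sin(t),-np.cos(t)]) if r>0 else np.array([0,0,-1.])
    return M[:3,3],M[:3,:3]@d
def wplane(M,u,v,z):
    p,d=wray(M,u,v); return p+d*(z-p[2])/d[2]
def tri(r1,r2):
    (p1,d1),(p2,d2)=r1,r2
    A=np.stack([d1,-d2],1); s=np.linalg.lstsq(A,p2-p1,rcond=None)[0]
    a=p1+s[0]*d1;b=p2+s[1]*d2
    return (a+b)/2,np.linalg.norm(a-b)
def red(im):
    h=cv2.cvtColor(im,cv2.COLOR_BGR2HSV)
    m=(((h[...,0]<5)|(h[...,0]>174))&(h[...,1]>180)&(h[...,2]>110)).astype(np.uint8)
    n,l,s,c=cv2.connectedComponentsWithStats(m); return [(s[i],c[i]) for i in range(1,n) if s[i][4]>15]
E
python3 - <<'E'
from h import *
ims={n:cv2.imread(f"pics/{n}0.png") for n in("side","top")}
R={}
for n in ims:
    R[n]=red(ims[n]); print(n,R[n])
for n,u,v in[("top",250,166),("side",254,189)]: print(n,plane(n,u,v,100))
print('tri',tri(ray("top",*R["top"][0][1]),ray("side",*R["side"][0][1])))
# mat
for n in ims:
    h=cv2.cvtColor(ims[n],cv2.COLOR_BGR2HSV)
    m=((h[...,0]>5)&(h[...,0]<22)&(h[...,1]>90)&(h[...,2]>70)).astype(np.uint8)
    m=cv2.morphologyEx(m,cv2.MORPH_CLOSE,np.ones((5,5)))
    for c in cv2.findContours(m,0,2)[0]:
        if cv2.contourArea(c)>900:
            b=cv2.boxPoints(cv2.minAreaRect(c)); print(n,cv2.contourArea(c),b.round().tolist()); P=[plane(n,*q,4)[:2] for q in b]; print(np.round(P),np.mean(P,0))
cv2.imwrite("pics/t0z.png",cv2.resize(ims["top"][70:200,200:330],None,fx=5,fy=5,interpolation=2))
cv2.imwrite("pics/s0z.png",cv2.resize(ims["side"][150:230,170:280],None,fx=6,fy=6,interpolation=2))
E
```

```text
side []
top [(array([246, 161,   7,  11,  55], dtype=int32), array([248.65454545, 166.        ]))]
top [478.57971787   0.95700401 100.        ]
side [473.93825639   3.2745869  100.        ]Traceback (most recent call last):
  File "<stdin>", line 7, in <module>
IndexError: list index out of range
```

Calibration convention is right (both views agree on the red head). Loosening the mask.

```bash
sed -i 's/>180)&(h\[...,2\]>110/>150)\&(h[...,2]>90/; s/<5)|/<6)|/' h.py
python3 - <<'E'
from h import *
ims={n:cv2.imread(f"pics/{n}0.png") for n in("side","top")}
for n in ims: print(n,red(ims[n]))
cv2.imwrite("pics/t0z.png",cv2.resize(ims["top"][70:200,200:330],None,fx=5,fy=5,interpolation=2))
cv2.imwrite("pics/s0z.png",cv2.resize(ims["side"][150:230,170:280],None,fx=6,fy=6,interpolation=2))
for n in ims:
    h=cv2.cvtColor(ims[n],cv2.COLOR_BGR2HSV)
    m=((h[...,0]>5)&(h[...,0]<22)&(h[...,1]>90)&(h[...,2]>70)).astype(np.uint8)
    m=cv2.morphologyEx(m,cv2.MORPH_CLOSE,np.ones((5,5)))
    for c in cv2.findContours(m,0,2)[0]:
        if cv2.contourArea(c)>900:
            b=cv2.boxPoints(cv2.minAreaRect(c)); P=np.array([plane(n,*q[0].astype(float),4)[:2] for q in cv2.convexHull(c)]); print(n,cv2.contourArea(c),cv2.minAreaRect(P.astype(np.float32)))
E
```

```text
side [(array([250, 183,   8,  11,  48], dtype=int32), array([253.35416667, 186.95833333]))]
top [(array([246, 160,   7,  12,  63], dtype=int32), array([248.87301587, 165.76190476]))]
side 1826.5 ((626.7304077148438, -33.628623962402344), (173.2058868408203, 182.7770538330078), 88.6141128540039)
side 2483.0 ((527.4821166992188, -307.906982421875), (236.55661010742188, 196.6787872314453), 84.55329895019531)
side 7482.5 ((806.7839965820312, -1212.651611328125), (604.69677734375, 1007.6426391601562), 26.015369415283203)
top 7583.0 ((527.1893310546875, -311.98516845703125), (237.98419189453125, 198.27822875976562), 84.37308502197266)
top 2482.0 ((626.0709228515625, 1.7844734191894531), (119.52133178710938, 145.04803466796875), 88.5875473022461)
top 941.0 ((883.1986694335938, -8.945281982421875), (265.4360656738281, 90.46794891357422), 89.10566711425781)
```

View pics/t0z.png

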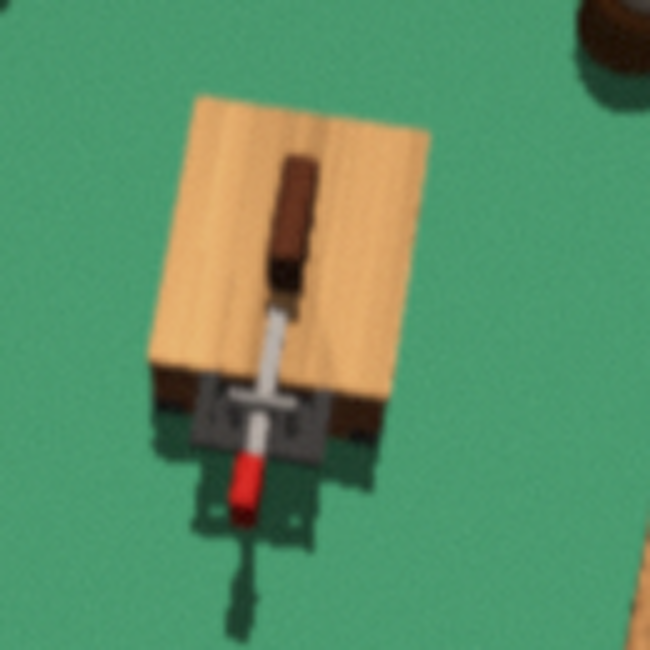

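View pics/s0z.png

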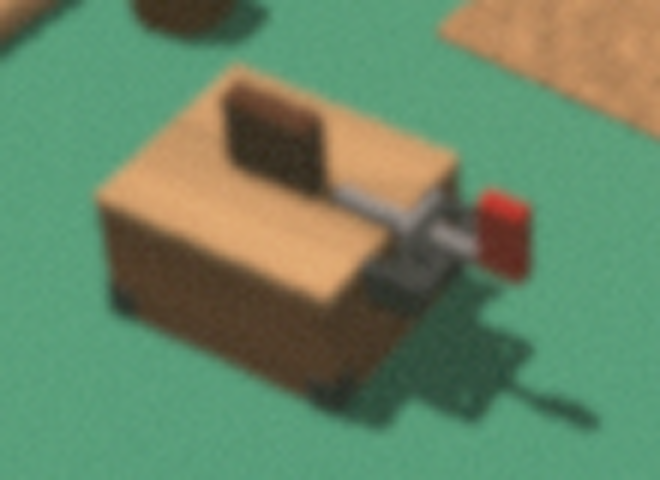

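```bash

python3 - <<'E'
from h import *
f=lambda u,v,z:plane("top",200+(u-2)/5,70+(v-2)/5,z)[:2]
L=np.array([f(*q,78) for q in((197,97),(430,130),(391,398),(150,362))])
print(L,L.mean(0)); 
for a,b in((2,1),(3,0)): d=L[b]-L[a]; print(np.degrees(np.arctan2(d[1],d[0])),np.linalg.norm(d))
for a,b in((1,0),(2,3)): d=L[b]-L[a]; print(np.degrees(np.arctan2(d[1],d[0]))-90,np.linalg.norm(d))
a,b=f(302,157,122),f(284,260,122); print('handle',a,b,(a+b)/2)
a,b=f(250,455,122),f(243,505,122); print('red',a,b,(a+b)/2)
g=lambda u,v,z:plane("side",170+(u-2.5)/6,150+(v-2.5)/6,z)[:2]
a,b=g(487,192,122),g(530,205,122); print('red side',a,b,(a+b)/2)
a,b=g(236,88,122),g(318,120,122); print('handle side',a,b,(a+b)/2)
print(g(530,282,78), g(483,258,78))
E
```

```text
[[663.96871078  52.4774855 ]
 [662.67679428 -56.92955248]
 [531.49766745 -54.8032857 ]
 [533.18642815  54.85985406]] [597.83240016  -1.09887465]
-0.9286191173467454 131.19635789439553
-1.0436013639378403 130.80397978417088
-0.676537122524806 109.41466541177692
-0.8822582817111027 109.67614205403876
handle [620.56764007  -1.18174913] [5.72365537e+02 2.07783796e-01] [ 5.96466589e+02 -4.86982665e-01]
red [484.35610098   2.71268015] [462.5444097    2.62606634] [473.45025534   2.66937325]
red side [483.89072017   2.87955794] [463.55706249   0.66742291] [473.72389133   1.77349042]
handle side [6.18279860e+02 3.54204206e-01] [5.73753589e+02 8.66279505e-02] [5.96016724e+02 2.20416078e-01]
[461.64929735   3.76904049] [487.50936336   1.15459791]
```

```bash
cat >> h.py <<'E'
def delta(target,yawdeg):
    """target xyz of TCP, jaw axis yaw (0 = jaws along world y); prints wx turn and tool shifts after turn (cm)"""
    o=readout.get_obs(); R=Ro.from_euler('xyz',o['tcp_rot']).as_matrix()
    y=np.radians(yawdeg); best=None
    for s in(1,-1):
        x=np.array([0,0,-1.]);z=s*np.array([-np.sin(y),np.cos(y),0]);Rt=np.stack([x,np.cross(z,x),z],1)
        rv=Ro.from_matrix(R.T@Rt).as_rotvec()
        sh=R.T@(np.array(target)-o['tool_pos'])/10; sh2=Rt.T@(np.array(target)-o['tool_pos'])/10
        print('s',s,'turn',rv.round(4),'shift now-axes',sh.round(2),'shift after-turn',sh2.round(2))
    print('t',o['time'],'tcp',o['tool_pos'].round(1),'F',o['contact_force'].round(1),'w',round(o['grip_width'],1),'q6',o['joint_positions'].round(2),'\nR',R.round(3).tolist())
E
python3 -c "
from h import *
delta([473.5,2.3,200],-0.9)"
```

```text
s 1 turn [-2.6771e+00 -1.0000e-04 -1.8000e-03] shift now-axes [  4.86  42.75 -32.12] shift after-turn [  4.81 -23.83  47.88]
s -1 turn [ 4.645e-01 -1.400e-03  1.000e-04] shift now-axes [  4.86  42.75 -32.12] shift after-turn [  4.81  23.83 -47.88]
t 0.1 tcp [ 227.7 -472.7  248.1] F [ 0.2 -0.1 -0.2] w 91.7 q6 [-1.27  0.34  1.52  0.    1.28 -0.15] 
R [[-0.0, 0.901, 0.434], [0.001, 0.434, -0.901], [-1.0, 0.0, -0.001]]
```

Request:
{"api": "arm_command", "payload": {
  "plan": [
    {"ty": 1.2, "tz": -0.9},
    {"ty": 2.4, "tz": -1.8},
    {"ty": 3.2, "tz": -2.4},
    {"ty": 3.2, "tz": -2.4},
    {"ty": 3.2, "tz": -2.4},
    {"ty": 3.2, "tz": -2.4},
    {"ty": 3.2, "tz": -2.4},
    {"ty": 3.2, "tz": -2.4},
    {"ty": 3.2, "tz": -2.4},
    {"ty": 3.2, "tz": -2.4},
    {"ty": 3.2, "tz": -2.4},
    {"ty": 3.2, "tz": -2.4},
    {"ty": 3.0, "tz": -2.26},
    {"ty": 2.0, "tz": -1.5},
    {"ty": 1.35, "tz": -1.06},
    {"wx": 0.116},
    {"wx": 0.116},
    {"wx": 0.116},
    {"wx": 0.116},
    {}
  ]
}}

```text
invalid input at $.plan[0]: expected keys tx, ty, tz, wx, wy, wz, jaw
```

```bash

python3 - <<'E'
from h import *
delta([473.5,2.3,200],-0.9)
M=wpose(); im=imaging.capture("wrist"); cv2.imwrite("pics/w1.png",im); np.save("M1.npy",M)
E
```

```text
s 1 turn [-2.6771e+00 -1.0000e-04 -1.8000e-03] shift now-axes [  4.86  42.75 -32.12] shift after-turn [  4.81 -23.83  47.88]
s -1 turn [ 4.645e-01 -1.400e-03  1.000e-04] shift now-axes [  4.86  42.75 -32.12] shift after-turn [  4.81  23.83 -47.88]
t 0.1 tcp [ 227.7 -472.7  248.1] F [ 0.2 -0.1 -0.2] w 91.7 q6 [-1.27  0.34  1.52  0.    1.28 -0.15] 
R [[-0.0, 0.901, 0.434], [0.001, 0.434, -0.901], [-1.0, 0.0, -0.001]]
```

View pics/w1.png

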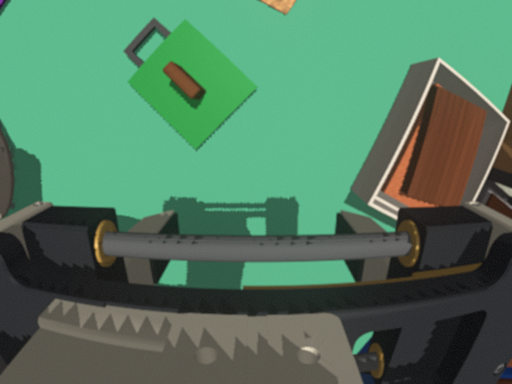

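All keys are required in each row. The wrist picture shows the green look-alike at (190,85), the jaws and a tray on the right at (430,145); nothing is in the way at this height.

Request:
{"api": "arm_command", "payload": {
  "plan": [
    {"tx": 0, "ty": 1.2, "tz": -0.9, "wx": 0, "wy": 0, "wz": 0, "jaw": 1},
    {"tx": 0, "ty": 2.4, "tz": -1.8, "wx": 0, "wy": 0, "wz": 0, "jaw": 1},
    {"tx": 0, "ty": 3.2, "tz": -2.4, "wx": 0, "wy": 0, "wz": 0, "jaw": 1},
    {"tx": 0, "ty": 3.2, "tz": -2.4, "wx": 0, "wy": 0, "wz": 0, "jaw": 1},
    {"tx": 0, "ty": 3.2, "tz": -2.4, "wx": 0, "wy": 0, "wz": 0, "jaw": 1},
    {"tx": 0, "ty": 3.2, "tz": -2.4, "wx": 0, "wy": 0, "wz": 0, "jaw": 1},
    {"tx": 0, "ty": 3.2, "tz": -2.4, "wx": 0, "wy": 0, "wz": 0, "jaw": 1},
    {"tx": 0, "ty": 3.2, "tz": -2.4, "wx": 0, "wy": 0, "wz": 0, "jaw": 1},
    {"tx": 0, "ty": 3.2, "tz": -2.4, "wx": 0, "wy": 0, "wz": 0, "jaw": 1},
    {"tx": 0, "ty": 3.2, "tz": -2.4, "wx": 0, "wy": 0, "wz": 0, "jaw": 1},
    {"tx": 0, "ty": 3.2, "tz": -2.4, "wx": 0, "wy": 0, "wz": 0, "jaw": 1},
    {"tx": 0, "ty": 3.2, "tz": -2.4, "wx": 0, "wy": 0, "wz": 0, "jaw": 1},
    {"tx": 0, "ty": 3.2, "tz": -2.4, "wx": 0, "wy": 0, "wz": 0, "jaw": 1},
    {"tx": 0, "ty": 2, "tz": -1.5, "wx": 0, "wy": 0, "wz": 0, "jaw": 1},
    {"tx": 0, "ty": 1.2, "tz": -0.9, "wx": 0, "wy": 0, "wz": 0, "jaw": 1},
    {"tx": 0, "ty": 0, "tz": 0, "wx": 0.116, "wy": 0, "wz": 0, "jaw": 1},
    {"tx": 0, "ty": 0, "tz": 0, "wx": 0.116, "wy": 0, "wz": 0, "jaw": 1},
    {"tx": 0, "ty": 0, "tz": 0, "wx": 0.116, "wy": 0, "wz": 0, "jaw": 1},
    {"tx": 0, "ty": 0, "tz": 0, "wx": 0.116, "wy": 0, "wz": 0, "jaw": 1},
    {"tx": 0, "ty": 0, "tz": 0, "wx": 0, "wy": 0, "wz": 0, "jaw": 1}
  ]
}}

```text
time: 2.15
tool_pos: [468.9, -6.2, 248.6]
tcp_rot: [-1.981, 1.57, 2.716]
contact_force: [-0.5, 0.7, 0.5]
grip_width: 91.8
```

```bash

python3 - <<'E'
from h import *
delta([473.5,2.3,200],-0.9)
M=wpose(); im=imaging.capture("wrist"); cv2.imwrite("pics/w2.png",im); np.save("M2.npy",M); print(red(im))
E
```

```text
s 1 turn [3.1416e+00 8.0000e-04 3.0000e-04] shift now-axes [ 4.86  0.45 -0.85] shift after-turn [ 4.86 -0.45  0.85]
s -1 turn [-0.     -0.0002  0.0005] shift now-axes [ 4.86  0.45 -0.85] shift after-turn [ 4.86  0.45 -0.85]
t 2.15 tcp [468.9  -6.2 248.6] F [-0.5  0.7  0.5] w 91.8 q6 [-0.18  0.24  1.67  0.    1.23  1.41] 
R [[-0.0, 1.0, -0.016], [0.0, -0.016, -1.0], [-1.0, -0.0, -0.0]]
[(array([241, 159,  12,  30, 327], dtype=int32), array([246.52293578, 173.57186544]))]
```

View pics/w2.png

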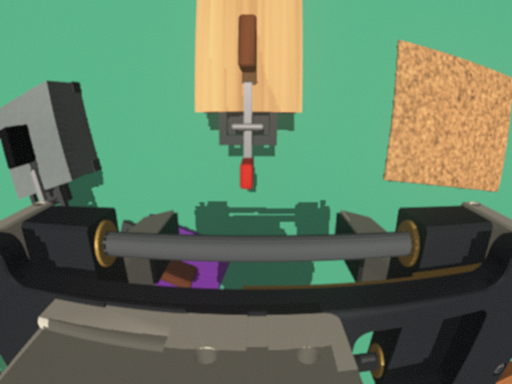

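The wrist picture shows the red head at (247,173), the staple at (247,128) and the handle at (247,42), all in line. Next I check these positions.

```bash

python3 - <<'E'
from h import *
M=np.load("M2.npy")
for u,v,z in((246.7,161,122),(246.7,174,122),(246.5,188,78),(248,15,122),(248,62,122),(195,111,78),(302,111,78)): print(u,v,wplane(M,u,v,z).round(1))
E
```

```text
246.7 161 [489.8   2.6 122. ]
246.7 174 [477.9   2.9 122. ]
246.5 188 [453.    5.2  78. ]
248 15 [622.3  -0.8 122. ]
248 62 [ 5.781e+02 -2.000e-01  1.220e+02]
195 111 [536.3  56.8  78. ]
302 111 [534.  -53.7  78. ]
```

Request:
{"api": "arm_command", "payload": {
  "plan": [
    {"tx": 1, "ty": 0.6, "tz": -0.9, "wx": 0, "wy": 0, "wz": 0, "jaw": 1},
    {"tx": 2, "ty": 0, "tz": 0, "wx": 0, "wy": 0, "wz": 0, "jaw": 1},
    {"tx": 2, "ty": 0, "tz": 0, "wx": 0, "wy": 0, "wz": 0, "jaw": 1},
    {"tx": 2, "ty": 0, "tz": 0, "wx": 0, "wy": 0, "wz": 0, "jaw": 1},
    {"tx": 2, "ty": 0, "tz": 0, "wx": 0, "wy": 0, "wz": 0, "jaw": 1},
    {"tx": 2, "ty": 0, "tz": 0, "wx": 0, "wy": 0, "wz": 0, "jaw": 1},
    {"tx": 1.5, "ty": 0, "tz": 0, "wx": 0, "wy": 0, "wz": 0, "jaw": 1},
    {"tx": 1, "ty": 0, "tz": 0, "wx": 0, "wy": 0, "wz": 0, "jaw": 1},
    {"tx": 0.6, "ty": 0, "tz": 0, "wx": 0, "wy": 0, "wz": 0, "jaw": 1},
    {"tx": 0.4, "ty": 0, "tz": 0, "wx": 0, "wy": 0, "wz": 0, "jaw": 1},
    {"tx": 0, "ty": 0, "tz": 0, "wx": 0, "wy": 0, "wz": 0, "jaw": 1},
    {"tx": 0, "ty": 0, "tz": 0, "wx": 0, "wy": 0, "wz": 0, "jaw": 1}
  ]
}}

```text
time: 3.4
tool_pos: [476.0, 1.9, 104.1]
tcp_rot: [1.373, 1.57, -0.213]
contact_force: [1.0, 0.1, 0.0]
grip_width: 91.8
```

```bash

python3 - <<'E'
from h import *
delta([474.5,2.6,103],-0.9)
im=imaging.capture("wrist"); cv2.imwrite("pics/w3.png",im)
E
```

```text
s 1 turn [-3.1409e+00  1.5000e-03  3.0000e-04] shift now-axes [ 0.11 -0.15 -0.07] shift after-turn [0.11 0.15 0.07]
s -1 turn [ 0.0007  0.0002 -0.001 ] shift now-axes [ 0.11 -0.15 -0.07] shift after-turn [ 0.11 -0.15 -0.07]
t 3.4 tcp [476.    1.9 104.1] F [1.  0.1 0. ] w 91.8 q6 [-0.16  0.43  1.85 -0.    0.86  1.43] 
R [[0.001, 1.0, -0.015], [-0.0, -0.015, -1.0], [-1.0, 0.001, 0.0]]
```

View pics/w3.png

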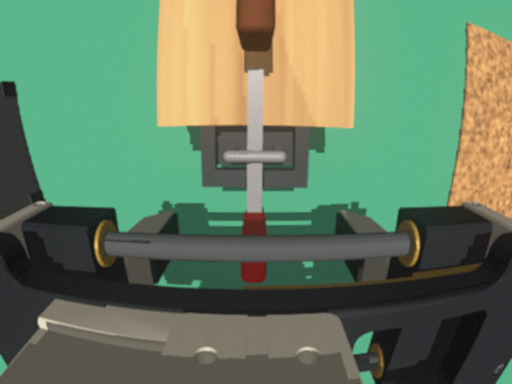

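The head sits between the jaws at (254,245), centred. Now I close.

Request:
{"api": "arm_command", "payload": {
  "plan": [
    {"tx": 0.1, "ty": -0.1, "tz": 0, "wx": 0, "wy": 0, "wz": 0, "jaw": -1},
    {"tx": 0, "ty": 0, "tz": 0, "wx": 0, "wy": 0, "wz": 0, "jaw": -1},
    {"tx": 0, "ty": 0, "tz": 0, "wx": 0, "wy": 0, "wz": 0, "jaw": -1},
    {"tx": 0, "ty": 0, "tz": 0, "wx": 0, "wy": 0, "wz": 0, "jaw": -1},
    {"tx": 0, "ty": 0, "tz": 0, "wx": 0, "wy": 0, "wz": 0, "jaw": -1},
    {"tx": 0, "ty": 0, "tz": 0, "wx": 0, "wy": 0, "wz": 0, "jaw": -1},
    {"tx": 0, "ty": 0, "tz": 0, "wx": 0, "wy": 0, "wz": 0, "jaw": -1},
    {"tx": 0, "ty": 0, "tz": 0, "wx": 0, "wy": 0, "wz": 0, "jaw": -1}
  ]
}}

```text
time: 4.25
tool_pos: [474.7, 1.9, 102.7]
tcp_rot: [0.777, 1.571, -0.809]
contact_force: [1.2, -0.4, -0.2]
grip_width: 32.7
```

Request:
{"api": "arm_command", "payload": {
  "plan": [
    {"tx": 0, "ty": 0, "tz": 0, "wx": 0, "wy": 0, "wz": 0, "jaw": -1},
    {"tx": 0, "ty": 0, "tz": 0, "wx": 0, "wy": 0, "wz": 0, "jaw": -1},
    {"tx": 0, "ty": 0, "tz": 0, "wx": 0, "wy": 0, "wz": 0, "jaw": -1},
    {"tx": 0, "ty": 0, "tz": 0, "wx": 0, "wy": 0, "wz": 0, "jaw": -1},
    {"tx": 0, "ty": 0, "tz": 0, "wx": 0, "wy": 0, "wz": 0, "jaw": -1},
    {"tx": 0, "ty": 0, "tz": 0, "wx": 0, "wy": 0, "wz": 0, "jaw": -1}
  ]
}}

```text
time: 4.85
tool_pos: [474.7, 1.9, 102.7]
tcp_rot: [0.401, 1.571, -1.185]
contact_force: [-0.5, 0.3, -1.0]
grip_width: 12.1
```

Request:
{"api": "arm_command", "payload": {
  "plan": [
    {"tx": -0.1, "ty": 0, "tz": 0, "wx": 0, "wy": 0, "wz": 0, "jaw": -1},
    {"tx": 0, "ty": -0.4, "tz": 0, "wx": 0, "wy": 0, "wz": 0, "jaw": -1},
    {"tx": 0, "ty": -0.6, "tz": 0, "wx": 0, "wy": 0, "wz": 0, "jaw": -1},
    {"tx": 0, "ty": -0.6, "tz": 0, "wx": 0, "wy": 0, "wz": 0, "jaw": -1},
    {"tx": 0, "ty": -0.6, "tz": 0, "wx": 0, "wy": 0, "wz": 0, "jaw": -1},
    {"tx": 0, "ty": -0.6, "tz": 0, "wx": 0, "wy": 0, "wz": 0, "jaw": -1},
    {"tx": 0, "ty": -0.6, "tz": 0, "wx": 0, "wy": 0, "wz": 0, "jaw": -1},
    {"tx": 0, "ty": -0.6, "tz": 0, "wx": 0, "wy": 0, "wz": 0, "jaw": -1},
    {"tx": 0, "ty": -0.6, "tz": 0, "wx": 0, "wy": 0, "wz": 0, "jaw": -1},
    {"tx": 0, "ty": -0.6, "tz": 0, "wx": 0, "wy": 0, "wz": 0, "jaw": -1},
    {"tx": 0, "ty": -0.6, "tz": 0, "wx": 0, "wy": 0, "wz": 0, "jaw": -1},
    {"tx": 0, "ty": -0.6, "tz": 0, "wx": 0, "wy": 0, "wz": 0, "jaw": -1},
    {"tx": 0, "ty": -0.6, "tz": 0, "wx": 0, "wy": 0, "wz": 0, "jaw": -1},
    {"tx": 0, "ty": -0.6, "tz": 0, "wx": 0, "wy": 0, "wz": 0, "jaw": -1},
    {"tx": 0, "ty": -0.4, "tz": 0, "wx": 0, "wy": 0, "wz": 0, "jaw": -1},
    {"tx": 0, "ty": -0.2, "tz": 0, "wx": 0, "wy": 0, "wz": 0, "jaw": -1},
    {"tx": 0, "ty": 0, "tz": 0, "wx": 0, "wy": 0, "wz": 0, "jaw": -1},
    {"tx": 0, "ty": 0, "tz": 0, "wx": 0, "wy": 0, "wz": 0, "jaw": -1}
  ]
}}

```text
time: 6.65
tool_pos: [392.9, 3.1, 103.8]
tcp_rot: [1.225, 1.57, -0.361]
contact_force: [-0.3, -0.5, -0.8]
grip_width: 12.2
```

```bash

python3 - <<'E'
from h import *
o=readout.get_obs();print(o['tool_pos'],o['contact_force'],o['grip_width'])
a=imaging.capture("wrist");b=imaging.capture("side")[130:250,150:310]
cv2.imwrite("pics/ws4.png",np.hstack([cv2.resize(a,(400,300)),cv2.resize(b,(400,300),interpolation=2)]))
E
```

```text
[392.9252832    3.13438434 103.767404  ] [-0.33528674 -0.54392163 -0.82148077] 12.160993929475362
```

View pics/ws4.png

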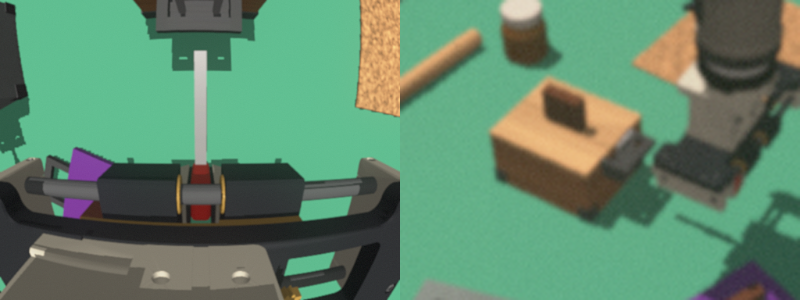

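```bash
python3 -c "
from h import *
delta([479.3,-390.8,160],-5.5)"
```

```text
s 1 turn [-3.0608e+00  5.0000e-04  2.0000e-04] shift now-axes [-5.62  9.23 39.26] shift after-turn [ -5.63 -12.37 -38.39]
s -1 turn [ 0.0808  0.0001 -0.0003] shift now-axes [-5.62  9.23 39.26] shift after-turn [-5.63 12.37 38.39]
t 6.75 tcp [393.    3.2 103.7] F [ 0.8  0.8 -0.8] w 11.7 q6 [-0.19  0.31  2.06 -0.    0.77  1.4 ] 
R [[0.0, 1.0, -0.015], [-0.0, -0.015, -1.0], [-1.0, 0.0, 0.0]]
```

Request:
{"api": "arm_command", "payload": {
  "plan": [
    {"tx": -1.6, "ty": 0, "tz": 0, "wx": 0.08, "wy": 0, "wz": 0, "jaw": -1},
    {"tx": -2, "ty": 0, "tz": 0, "wx": 0, "wy": 0, "wz": 0, "jaw": -1},
    {"tx": -1.5, "ty": 0.4, "tz": 1.2, "wx": 0, "wy": 0, "wz": 0, "jaw": -1},
    {"tx": -0.5, "ty": 0.8, "tz": 2.4, "wx": 0, "wy": 0, "wz": 0, "jaw": -1},
    {"tx": 0, "ty": 1, "tz": 3.2, "wx": 0, "wy": 0, "wz": 0, "jaw": -1},
    {"tx": 0, "ty": 1, "tz": 3.2, "wx": 0, "wy": 0, "wz": 0, "jaw": -1},
    {"tx": 0, "ty": 1, "tz": 3.2, "wx": 0, "wy": 0, "wz": 0, "jaw": -1},
    {"tx": 0, "ty": 1, "tz": 3.2, "wx": 0, "wy": 0, "wz": 0, "jaw": -1},
    {"tx": 0, "ty": 1, "tz": 3.2, "wx": 0, "wy": 0, "wz": 0, "jaw": -1},
    {"tx": 0, "ty": 1, "tz": 3.2, "wx": 0, "wy": 0, "wz": 0, "jaw": -1},
    {"tx": 0, "ty": 1, "tz": 3.2, "wx": 0, "wy": 0, "wz": 0, "jaw": -1},
    {"tx": 0, "ty": 1, "tz": 3.2, "wx": 0, "wy": 0, "wz": 0, "jaw": -1},
    {"tx": 0, "ty": 1, "tz": 3.2, "wx": 0, "wy": 0, "wz": 0, "jaw": -1},
    {"tx": 0, "ty": 1, "tz": 3, "wx": 0, "wy": 0, "wz": 0, "jaw": -1},
    {"tx": 0, "ty": 0.8, "tz": 2, "wx": 0, "wy": 0, "wz": 0, "jaw": -1},
    {"tx": 0, "ty": 0.4, "tz": 1, "wx": 0, "wy": 0, "wz": 0, "jaw": -1},
    {"tx": 0, "ty": 0, "tz": 0, "wx": 0, "wy": 0, "wz": 0, "jaw": -1},
    {"tx": 0, "ty": 0, "tz": 0, "wx": 0, "wy": 0, "wz": 0, "jaw": -1}
  ]
}}

```text
time: 8.55
tool_pos: [479.4, -389.9, 159.4]
tcp_rot: [-2.427, 1.569, 2.19]
contact_force: [-0.2, 0.1, 0.0]
grip_width: 11.8
```

```bash

python3 - <<'E'
from h import *
delta([479.3,-390.8,30],-5.5)
a=imaging.capture("wrist");cv2.imwrite("pics/w5.png",a)
E
```

```text
s 1 turn [-3.1405e+00 -1.4000e-03 -1.6000e-03] shift now-axes [1.294e+01 1.000e-02 1.100e-01] shift after-turn [12.94  0.   -0.09]
s -1 turn [ 0.0011 -0.001   0.0009] shift now-axes [1.294e+01 1.000e-02 1.100e-01] shift after-turn [12.94 -0.    0.09]
t 8.55 tcp [ 479.4 -389.9  159.4] F [-0.2  0.1  0. ] w 11.8 q6 [-0.81  0.59  1.38  0.    1.18  0.86] 
R [[-0.001, 0.996, -0.095], [0.001, -0.095, -0.996], [-1.0, -0.001, -0.001]]
```

View pics/w5.png

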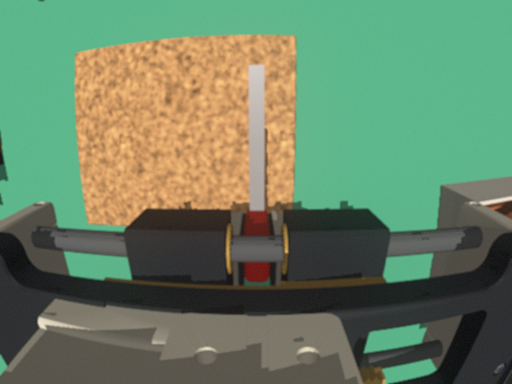

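```bash

python3 - <<'E'
from h import *
M=wpose()
for z in(0,40,70): print(z,wplane(M,440,195,z).round(),wplane(M,510,178,z).round())
im=imaging.capture("top");s=imaging.capture("side")
cv2.imwrite("pics/ts6.png",np.hstack([cv2.resize(im,(400,300)),cv2.resize(s,(400,300))]))
E
```

```text
0 [ 437. -605.    0.] [ 447. -734.    0.]
40 [ 451. -577.   40.] [ 460. -688.   40.]
70 [ 462. -555.   70.] [ 470. -654.   70.]
```

View pics/ts6.png

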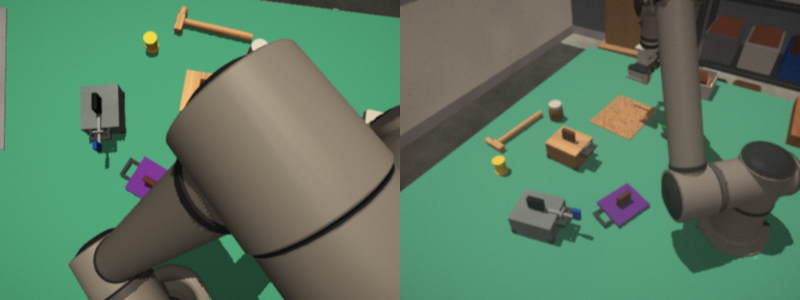

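The tray is at y ≤ -555 mm, clear of the gripper body (reaching -485). The pin is held level over the mat's right part, so I lower it and release.

Request:
{"api": "arm_command", "payload": {
  "plan": [
    {"tx": 1.5, "ty": 0, "tz": 0.1, "wx": 0, "wy": 0, "wz": 0, "jaw": -1},
    {"tx": 2.5, "ty": 0, "tz": 0, "wx": 0, "wy": 0, "wz": 0, "jaw": -1},
    {"tx": 2.5, "ty": 0, "tz": 0, "wx": 0, "wy": 0, "wz": 0, "jaw": -1},
    {"tx": 2.5, "ty": 0, "tz": 0, "wx": 0, "wy": 0, "wz": 0, "jaw": -1},
    {"tx": 1.5, "ty": 0, "tz": 0, "wx": 0, "wy": 0, "wz": 0, "jaw": -1},
    {"tx": 1, "ty": 0, "tz": 0, "wx": 0, "wy": 0, "wz": 0, "jaw": -1},
    {"tx": 0.6, "ty": 0, "tz": 0, "wx": 0, "wy": 0, "wz": 0, "jaw": -1},
    {"tx": 0.4, "ty": 0, "tz": 0, "wx": 0, "wy": 0, "wz": 0, "jaw": -1},
    {"tx": 0.3, "ty": 0, "tz": 0, "wx": 0, "wy": 0, "wz": 0, "jaw": -1},
    {"tx": 0, "ty": 0, "tz": 0, "wx": 0, "wy": 0, "wz": 0, "jaw": -1},
    {"tx": 0, "ty": 0, "tz": 0, "wx": 0, "wy": 0, "wz": 0, "jaw": -1}
  ]
}}

```text
time: 9.8
tool_pos: [479.8, -392.1, 32.3]
tcp_rot: [0.803, 1.57, -0.863]
contact_force: [-0.7, 0.5, -0.4]
grip_width: 11.4
```

Request:
{"api": "arm_command", "payload": {
  "plan": [
    {"tx": 0.2, "ty": 0, "tz": 0, "wx": 0, "wy": 0, "wz": 0, "jaw": -1},
    {"tx": 0, "ty": 0, "tz": 0, "wx": 0, "wy": 0, "wz": 0, "jaw": -1},
    {"tx": 0, "ty": 0, "tz": 0, "wx": 0, "wy": 0, "wz": 0, "jaw": 0},
    {"tx": 0, "ty": 0, "tz": 0, "wx": 0, "wy": 0, "wz": 0, "jaw": 0},
    {"tx": 0, "ty": 0, "tz": 0, "wx": 0, "wy": 0, "wz": 0, "jaw": 0},
    {"tx": 0, "ty": 0, "tz": 0, "wx": 0, "wy": 0, "wz": 0, "jaw": 0},
    {"tx": 0, "ty": 0, "tz": 0, "wx": 0, "wy": 0, "wz": 0, "jaw": 0},
    {"tx": -1, "ty": 0, "tz": 0, "wx": 0, "wy": 0, "wz": 0, "jaw": 0},
    {"tx": -3, "ty": 0, "tz": 0, "wx": 0, "wy": 0, "wz": 0, "jaw": 1},
    {"tx": -4, "ty": 0, "tz": 0, "wx": 0, "wy": 0, "wz": 0, "jaw": 1},
    {"tx": -4, "ty": 0, "tz": 0, "wx": 0, "wy": 0, "wz": 0, "jaw": 1},
    {"tx": -4, "ty": 0, "tz": 0, "wx": 0, "wy": 0, "wz": 0, "jaw": 1},
    {"tx": -2, "ty": 0, "tz": 0, "wx": 0, "wy": 0, "wz": 0, "jaw": 1},
    {"tx": 0, "ty": 0, "tz": 0, "wx": 0, "wy": 0, "wz": 0, "jaw": 1}
  ]
}}

```text
time: 11.2
tool_pos: [480.7, -393.0, 214.5]
tcp_rot: [0.854, 1.562, -0.812]
contact_force: [0.9, -0.1, -1.2]
grip_width: 88.8
```

```bash

python3 - <<'E'
from h import *
delta([597,-0.5,210],-0.9)
M=wpose();a=imaging.capture("wrist");cv2.imwrite("pics/w7.png",a);np.save("M7.npy",M)
E
```

```text
s 1 turn [ 3.0621 -0.0093 -0.0088] shift now-axes [  0.28   7.85 -40.18] shift after-turn [  0.45 -11.01  39.43]
s -1 turn [-0.0794  0.0057 -0.0061] shift now-axes [  0.28   7.85 -40.18] shift after-turn [  0.45  11.01 -39.43]
t 11.2 tcp [ 480.7 -393.   214.5] F [ 0.9 -0.1 -1.2] w 88.8 q6 [-0.81  0.54  1.3  -0.    1.29  0.86] 
R [[0.006, 0.995, -0.095], [-0.006, -0.095, -0.995], [-1.0, 0.006, 0.005]]
```

View pics/w7.png

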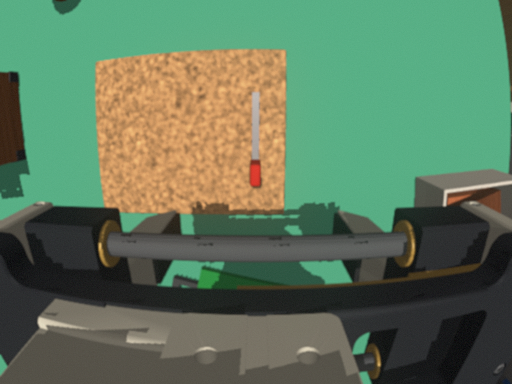

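The pin lies on the mat, head at (255,173), upright. Next is the lid handle.

Request:
{"api": "arm_command", "payload": {
  "plan": [
    {"tx": 0, "ty": 0, "tz": 0, "wx": -0.08, "wy": 0, "wz": 0, "jaw": 1},
    {"tx": 0, "ty": 0.5, "tz": -1.5, "wx": 0, "wy": 0, "wz": 0, "jaw": 1},
    {"tx": 0, "ty": 0.9, "tz": -3.2, "wx": 0, "wy": 0, "wz": 0, "jaw": 1},
    {"tx": 0, "ty": 0.9, "tz": -3.2, "wx": 0, "wy": 0, "wz": 0, "jaw": 1},
    {"tx": 0, "ty": 0.9, "tz": -3.2, "wx": 0, "wy": 0, "wz": 0, "jaw": 1},
    {"tx": 0, "ty": 0.9, "tz": -3.2, "wx": 0, "wy": 0, "wz": 0, "jaw": 1},
    {"tx": 0, "ty": 0.9, "tz": -3.2, "wx": 0, "wy": 0, "wz": 0, "jaw": 1},
    {"tx": 0, "ty": 0.9, "tz": -3.2, "wx": 0, "wy": 0, "wz": 0, "jaw": 1},
    {"tx": 0, "ty": 0.9, "tz": -3.2, "wx": 0, "wy": 0, "wz": 0, "jaw": 1},
    {"tx": 0, "ty": 0.9, "tz": -3.2, "wx": 0, "wy": 0, "wz": 0, "jaw": 1},
    {"tx": 0, "ty": 0.9, "tz": -3.2, "wx": 0, "wy": 0, "wz": 0, "jaw": 1},
    {"tx": 0, "ty": 0.9, "tz": -3.2, "wx": 0, "wy": 0, "wz": 0, "jaw": 1},
    {"tx": 0, "ty": 0.8, "tz": -3, "wx": 0, "wy": 0, "wz": 0, "jaw": 1},
    {"tx": 0, "ty": 0.5, "tz": -2, "wx": 0, "wy": 0, "wz": 0, "jaw": 1},
    {"tx": 0, "ty": 0.2, "tz": -0.9, "wx": 0, "wy": 0, "wz": 0, "jaw": 1},
    {"tx": 0, "ty": 0, "tz": 0, "wx": 0, "wy": 0, "wz": 0, "jaw": 1},
    {"tx": 0, "ty": 0, "tz": 0, "wx": 0, "wy": 0, "wz": 0, "jaw": 1}
  ]
}}

```text
time: 12.95
tool_pos: [595.0, 0.1, 209.2]
tcp_rot: [-1.273, 1.57, -2.86]
contact_force: [0.3, -0.9, -0.0]
grip_width: 92.1
```

```bash

python3 - <<'E'
from h import *
delta([597,-0.5,102.5],-0.9)
M=wpose();a=imaging.capture("wrist");cv2.imwrite("pics/w8.png",a);np.save("M8.npy",M)
E
```

```text
s 1 turn [ 3.1415e+00  1.7000e-03 -5.0000e-04] shift now-axes [10.67  0.21  0.05] shift after-turn [10.67 -0.2  -0.06]
s -1 turn [-0.0001  0.0003  0.0011] shift now-axes [10.67  0.21  0.05] shift after-turn [10.67  0.2   0.06]
t 12.95 tcp [5.950e+02 1.000e-01 2.092e+02] F [ 0.3 -0.9 -0. ] w 92.1 q6 [-0.13  0.5   1.38 -0.    1.26  1.46] 
R [[-0.001, 1.0, -0.016], [-0.0, -0.016, -1.0], [-1.0, -0.001, 0.0]]
```

View pics/w8.png

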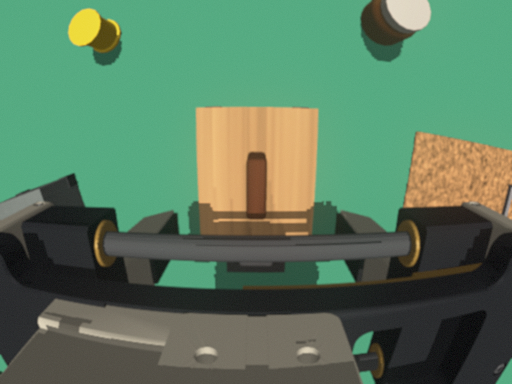

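Request:
{"api": "arm_command", "payload": {
  "plan": [
    {"tx": 1, "ty": 0.2, "tz": 0.05, "wx": 0, "wy": 0, "wz": 0, "jaw": 1},
    {"tx": 2, "ty": 0, "tz": 0, "wx": 0, "wy": 0, "wz": 0, "jaw": 1},
    {"tx": 2, "ty": 0, "tz": 0, "wx": 0, "wy": 0, "wz": 0, "jaw": 1},
    {"tx": 2, "ty": 0, "tz": 0, "wx": 0, "wy": 0, "wz": 0, "jaw": 1},
    {"tx": 1.5, "ty": 0, "tz": 0, "wx": 0, "wy": 0, "wz": 0, "jaw": 1},
    {"tx": 1, "ty": 0, "tz": 0, "wx": 0, "wy": 0, "wz": 0, "jaw": 1},
    {"tx": 0.6, "ty": 0, "tz": 0, "wx": 0, "wy": 0, "wz": 0, "jaw": 1},
    {"tx": 0.4, "ty": 0, "tz": 0, "wx": 0, "wy": 0, "wz": 0, "jaw": 1},
    {"tx": 0, "ty": 0, "tz": 0, "wx": 0, "wy": 0, "wz": 0, "jaw": 1},
    {"tx": 0, "ty": 0, "tz": 0, "wx": 0, "wy": 0, "wz": 0, "jaw": 1}
  ]
}}

```text
time: 14.0
tool_pos: [597.9, -0.2, 105.3]
tcp_rot: [1.386, 1.57, -0.2]
contact_force: [-0.2, 0.4, 0.5]
grip_width: 91.3
```

```bash

python3 - <<'E'
from h import *
delta([597,-0.5,103.5],-0.9)
a=imaging.capture("wrist");cv2.imwrite("pics/w9.png",a)
E
```

```text
s 1 turn [-3.1412e+00  1.7000e-03  3.0000e-04] shift now-axes [ 0.18 -0.09  0.03] shift after-turn [ 0.18  0.09 -0.03]
s -1 turn [ 0.0004  0.0002 -0.0011] shift now-axes [ 0.18 -0.09  0.03] shift after-turn [ 0.18 -0.09  0.03]
t 14.0 tcp [ 5.979e+02 -2.000e-01  1.053e+02] F [-0.2  0.4  0.5] w 91.3 q6 [-0.13  0.61  1.5  -0.    1.03  1.46] 
R [[0.001, 1.0, -0.015], [-0.0, -0.015, -1.0], [-1.0, 0.001, 0.0]]
```

View pics/w9.png

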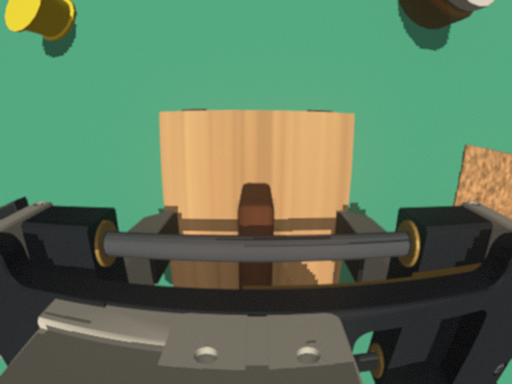

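The handle is centred between the jaws at (256,240). Now I close.

Request:
{"api": "arm_command", "payload": {
  "plan": [
    {"tx": 0.15, "ty": 0, "tz": 0, "wx": 0, "wy": 0, "wz": 0, "jaw": -1},
    {"tx": 0, "ty": 0, "tz": 0, "wx": 0, "wy": 0, "wz": 0, "jaw": -1},
    {"tx": 0, "ty": 0, "tz": 0, "wx": 0, "wy": 0, "wz": 0, "jaw": -1},
    {"tx": 0, "ty": 0, "tz": 0, "wx": 0, "wy": 0, "wz": 0, "jaw": -1},
    {"tx": 0, "ty": 0, "tz": 0, "wx": 0, "wy": 0, "wz": 0, "jaw": -1},
    {"tx": 0, "ty": 0, "tz": 0, "wx": 0, "wy": 0, "wz": 0, "jaw": -1},
    {"tx": 0, "ty": 0, "tz": 0, "wx": 0, "wy": 0, "wz": 0, "jaw": -1},
    {"tx": 0, "ty": 0, "tz": 0, "wx": 0, "wy": 0, "wz": 0, "jaw": -1},
    {"tx": 0, "ty": 0, "tz": 0, "wx": 0, "wy": 0, "wz": 0, "jaw": -1},
    {"tx": 0, "ty": 0, "tz": 0, "wx": 0, "wy": 0, "wz": 0, "jaw": -1},
    {"tx": 0, "ty": 0, "tz": 0, "wx": 0, "wy": 0, "wz": 0, "jaw": -1},
    {"tx": 0, "ty": 0, "tz": 0, "wx": 0, "wy": 0, "wz": 0, "jaw": -1},
    {"tx": 0, "ty": 0, "tz": 0, "wx": 0, "wy": 0, "wz": 0, "jaw": -1},
    {"tx": 0, "ty": 0, "tz": 0, "wx": 0, "wy": 0, "wz": 0, "jaw": -1}
  ]
}}

```text
time: 15.45
tool_pos: [597.5, -0.1, 103.2]
tcp_rot: [-0.199, 1.571, -1.785]
contact_force: [-0.2, 0.5, -0.3]
grip_width: 15.7
```

Gripped at 15.7 mm. I lift straight up 80 mm.

Request:
{"api": "arm_command", "payload": {
  "plan": [
    {"tx": -0.3, "ty": 0, "tz": 0, "wx": 0, "wy": 0, "wz": 0, "jaw": -1},
    {"tx": -0.5, "ty": 0, "tz": 0, "wx": 0, "wy": 0, "wz": 0, "jaw": -1},
    {"tx": -0.7, "ty": 0, "tz": 0, "wx": 0, "wy": 0, "wz": 0, "jaw": -1},
    {"tx": -0.8, "ty": 0, "tz": 0, "wx": 0, "wy": 0, "wz": 0, "jaw": -1},
    {"tx": -0.8, "ty": 0, "tz": 0, "wx": 0, "wy": 0, "wz": 0, "jaw": -1},
    {"tx": -0.8, "ty": 0, "tz": 0, "wx": 0, "wy": 0, "wz": 0, "jaw": -1},
    {"tx": -0.8, "ty": 0, "tz": 0, "wx": 0, "wy": 0, "wz": 0, "jaw": -1},
    {"tx": -0.8, "ty": 0, "tz": 0, "wx": 0, "wy": 0, "wz": 0, "jaw": -1},
    {"tx": -0.8, "ty": 0, "tz": 0, "wx": 0, "wy": 0, "wz": 0, "jaw": -1},
    {"tx": -0.8, "ty": 0, "tz": 0, "wx": 0, "wy": 0, "wz": 0, "jaw": -1},
    {"tx": -0.6, "ty": 0, "tz": 0, "wx": 0, "wy": 0, "wz": 0, "jaw": -1},
    {"tx": -0.3, "ty": 0, "tz": 0, "wx": 0, "wy": 0, "wz": 0, "jaw": -1},
    {"tx": 0, "ty": 0, "tz": 0, "wx": 0, "wy": 0, "wz": 0, "jaw": -1},
    {"tx": 0, "ty": 0, "tz": 0, "wx": 0, "wy": 0, "wz": 0, "jaw": -1}
  ]
}}

```text
time: 16.85
tool_pos: [597.3, -0.1, 182.9]
tcp_rot: [-1.516, 1.57, -3.101]
contact_force: [0.5, -0.3, -1.8]
grip_width: 16.1
```

```bash

python3 - <<'E'
from h import *
# mat target (17,28) in mat frame, yaw -5.5; refine mat from M7 top-left view
th=np.radians(-5.5);X=np.array([np.cos(th),np.sin(th)]);Y=np.array([-X[1],X[0]])
t=np.array([527.3,-310.])+17*X+28*Y; print(t)
delta([*t,181],-5.5)
M7=np.load("M7.npy")
print('pin head',wplane(M7,255,173,48).round(),'tip',wplane(M7,256,93,12).round())
a=imaging.capture("wrist");b=imaging.capture("side")[100:250,150:350]
cv2.imwrite("pics/ws10.png",np.hstack([cv2.resize(a,(400,300)),cv2.resize(b,(400,300),interpolation=2)]))
E
```

```text
[ 546.90541644 -283.75828424]
s 1 turn [-3.0608e+00 -8.0000e-04  1.0000e-04] shift now-axes [ 0.2  -4.61 28.44] shift after-turn [  0.19   2.3  -28.72]
s -1 turn [0.0808 0.     0.0005] shift now-axes [ 0.2  -4.61 28.44] shift after-turn [ 0.19 -2.3  28.72]
t 16.85 tcp [ 5.973e+02 -1.000e-01  1.829e+02] F [ 0.5 -0.3 -1.8] w 16.1 q6 [-0.13  0.53  1.41 -0.    1.2   1.46] 
R [[-0.001, 1.0, -0.015], [-0.0, -0.015, -1.0], [-1.0, -0.001, 0.0]]
pin head [ 483. -392.   48.] tip [ 567. -402.   12.]
```

View pics/ws10.png

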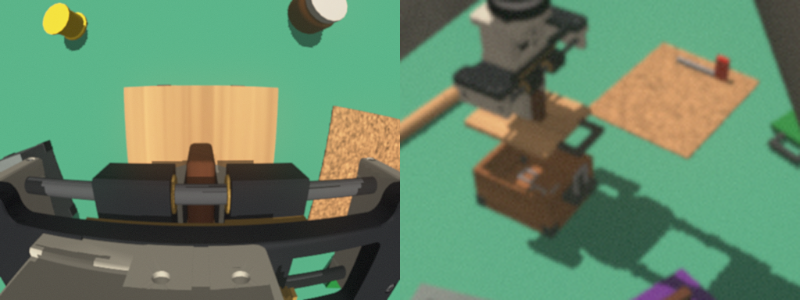

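The lid is lifted level and clear of the open chest. I carry it over the mat.

Request:
{"api": "arm_command", "payload": {
  "plan": [
    {"tx": 0, "ty": 0, "tz": 0, "wx": 0.04, "wy": 0, "wz": 0, "jaw": -1},
    {"tx": 0, "ty": 0, "tz": 0, "wx": 0.04, "wy": 0, "wz": 0, "jaw": -1},
    {"tx": 0, "ty": 0, "tz": 0.8, "wx": 0, "wy": 0, "wz": 0, "jaw": -1},
    {"tx": 0, "ty": -0.2, "tz": 1.6, "wx": 0, "wy": 0, "wz": 0, "jaw": -1},
    {"tx": 0, "ty": -0.2, "tz": 2.4, "wx": 0, "wy": 0, "wz": 0, "jaw": -1},
    {"tx": 0, "ty": -0.2, "tz": 2.4, "wx": 0, "wy": 0, "wz": 0, "jaw": -1},
    {"tx": 0, "ty": -0.2, "tz": 2.4, "wx": 0, "wy": 0, "wz": 0, "jaw": -1},
    {"tx": 0, "ty": -0.2, "tz": 2.4, "wx": 0, "wy": 0, "wz": 0, "jaw": -1},
    {"tx": 0, "ty": -0.2, "tz": 2.4, "wx": 0, "wy": 0, "wz": 0, "jaw": -1},
    {"tx": 0, "ty": -0.2, "tz": 2.4, "wx": 0, "wy": 0, "wz": 0, "jaw": -1},
    {"tx": 0, "ty": -0.2, "tz": 2.4, "wx": 0, "wy": 0, "wz": 0, "jaw": -1},
    {"tx": 0, "ty": -0.2, "tz": 2.4, "wx": 0, "wy": 0, "wz": 0, "jaw": -1},
    {"tx": 0, "ty": -0.2, "tz": 2.4, "wx": 0, "wy": 0, "wz": 0, "jaw": -1},
    {"tx": 0, "ty": -0.2, "tz": 2.4, "wx": 0, "wy": 0, "wz": 0, "jaw": -1},
    {"tx": 0, "ty": -0.1, "tz": 1.6, "wx": 0, "wy": 0, "wz": 0, "jaw": -1},
    {"tx": 0, "ty": 0, "tz": 0.8, "wx": 0, "wy": 0, "wz": 0, "jaw": -1},
    {"tx": 0, "ty": 0, "tz": 0, "wx": 0, "wy": 0, "wz": 0, "jaw": -1},
    {"tx": 0, "ty": 0, "tz": 0, "wx": 0, "wy": 0, "wz": 0, "jaw": -1}
  ]
}}

```text
time: 18.75
tool_pos: [547.3, -284.0, 183.1]
tcp_rot: [-2.762, 1.57, 1.856]
contact_force: [0.3, 0.6, -1.8]
grip_width: 15.5
```

```bash

python3 - <<'E'
from h import *
delta([546.9,-283.8,46],-5.5)
a=imaging.capture("wrist");b=imaging.capture("side")[80:230,200:400]
cv2.imwrite("pics/ws11.png",np.hstack([cv2.resize(a,(400,300)),cv2.resize(b,(400,300),interpolation=2)]))
E
```

```text
s 1 turn [-3.1404e+00 -3.0000e-04 -8.0000e-04] shift now-axes [ 1.371e+01 -3.000e-02 -1.000e-02] shift after-turn [13.71  0.04  0.02]
s -1 turn [ 0.0012 -0.0005  0.0002] shift now-axes [ 1.371e+01 -3.000e-02 -1.000e-02] shift after-turn [13.71 -0.04 -0.02]
t 18.75 tcp [ 547.3 -284.   183.1] F [ 0.3  0.6 -1.8] w 15.5 q6 [-0.6   0.56  1.35  0.    1.23  1.06] 
R [[-0.0, 0.996, -0.095], [0.001, -0.095, -0.996], [-1.0, -0.0, -0.001]]
```

View pics/ws11.png

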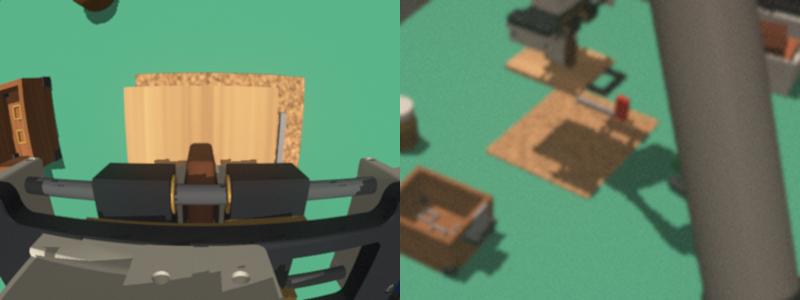

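Request:
{"api": "arm_command", "payload": {
  "plan": [
    {"tx": 1, "ty": 0, "tz": 0, "wx": 0, "wy": 0, "wz": 0, "jaw": -1},
    {"tx": 2, "ty": 0, "tz": 0, "wx": 0, "wy": 0, "wz": 0, "jaw": -1},
    {"tx": 2, "ty": 0, "tz": 0, "wx": 0, "wy": 0, "wz": 0, "jaw": -1},
    {"tx": 2, "ty": 0, "tz": 0, "wx": 0, "wy": 0, "wz": 0, "jaw": -1},
    {"tx": 2, "ty": 0, "tz": 0, "wx": 0, "wy": 0, "wz": 0, "jaw": -1},
    {"tx": 1.5, "ty": 0, "tz": 0, "wx": 0, "wy": 0, "wz": 0, "jaw": -1},
    {"tx": 1, "ty": 0, "tz": 0, "wx": 0, "wy": 0, "wz": 0, "jaw": -1},
    {"tx": 0.7, "ty": 0, "tz": 0, "wx": 0, "wy": 0, "wz": 0, "jaw": -1},
    {"tx": 0.5, "ty": 0, "tz": 0, "wx": 0, "wy": 0, "wz": 0, "jaw": -1},
    {"tx": 0.5, "ty": 0, "tz": 0, "wx": 0, "wy": 0, "wz": 0, "jaw": -1},
    {"tx": 0.3, "ty": 0, "tz": 0, "wx": 0, "wy": 0, "wz": 0, "jaw": -1},
    {"tx": 0, "ty": 0, "tz": 0, "wx": 0, "wy": 0, "wz": 0, "jaw": -1},
    {"tx": 0, "ty": 0, "tz": 0, "wx": 0, "wy": 0, "wz": 0, "jaw": -1}
  ]
}}

```text
time: 20.15
tool_pos: [547.4, -284.8, 48.6]
tcp_rot: [1.003, 1.57, -0.663]
contact_force: [-0.1, -0.3, -1.9]
grip_width: 15.8
```

Request:
{"api": "arm_command", "payload": {
  "plan": [
    {"tx": 0.15, "ty": 0, "tz": 0, "wx": 0, "wy": 0, "wz": 0, "jaw": -1},
    {"tx": 0.15, "ty": 0, "tz": 0, "wx": 0, "wy": 0, "wz": 0, "jaw": -1},
    {"tx": 0, "ty": 0, "tz": 0, "wx": 0, "wy": 0, "wz": 0, "jaw": -1},
    {"tx": 0, "ty": 0, "tz": 0, "wx": 0, "wy": 0, "wz": 0, "jaw": -1}
  ]
}}

```text
time: 20.55
tool_pos: [547.2, -284.6, 45.2]
tcp_rot: [-0.128, 1.571, -1.794]
contact_force: [-0.9, 1.1, -2.4]
grip_width: 16.0
```

Request:
{"api": "arm_command", "payload": {
  "plan": [
    {"tx": 0, "ty": 0, "tz": 0, "wx": 0, "wy": 0, "wz": 0, "jaw": 0},
    {"tx": 0, "ty": 0, "tz": 0, "wx": 0, "wy": 0, "wz": 0, "jaw": 0},
    {"tx": 0, "ty": 0, "tz": 0, "wx": 0, "wy": 0, "wz": 0, "jaw": 0},
    {"tx": 0, "ty": 0, "tz": 0, "wx": 0, "wy": 0, "wz": 0, "jaw": 0},
    {"tx": 0, "ty": 0, "tz": 0, "wx": 0, "wy": 0, "wz": 0, "jaw": 0},
    {"tx": 0, "ty": 0, "tz": 0, "wx": 0, "wy": 0, "wz": 0, "jaw": 0},
    {"tx": -1, "ty": 0, "tz": 0, "wx": 0, "wy": 0, "wz": 0, "jaw": 0},
    {"tx": -2, "ty": 0, "tz": 0, "wx": 0, "wy": 0, "wz": 0, "jaw": 0},
    {"tx": -3, "ty": 0, "tz": 0, "wx": 0, "wy": 0, "wz": 0, "jaw": 0},
    {"tx": -3, "ty": 0, "tz": 0, "wx": 0, "wy": 0, "wz": 0, "jaw": 0},
    {"tx": -3, "ty": 0, "tz": 0, "wx": 0, "wy": 0, "wz": 0, "jaw": 0},
    {"tx": -3, "ty": -1, "tz": 0, "wx": 0, "wy": 0, "wz": 0, "jaw": 0},
    {"tx": -2, "ty": -3, "tz": 0, "wx": 0, "wy": 0, "wz": 0, "jaw": 0},
    {"tx": 0, "ty": -3, "tz": 0, "wx": 0, "wy": 0, "wz": 0, "jaw": 0},
    {"tx": 0, "ty": -2, "tz": 0, "wx": 0, "wy": 0, "wz": 0, "jaw": 0},
    {"tx": 0, "ty": 0, "tz": 0, "wx": 0, "wy": 0, "wz": 0, "jaw": 0},
    {"tx": 0, "ty": 0, "tz": 0, "wx": 0, "wy": 0, "wz": 0, "jaw": 0}
  ]
}}

```text
time: 22.25
tool_pos: [458.1, -276.3, 216.2]
tcp_rot: [1.074, 1.569, -0.592]
contact_force: [0.4, -0.5, 0.1]
grip_width: 45.7
```

```bash

python3 - <<'E'
from h import *
M=wpose();a=imaging.capture("wrist");b=imaging.capture("side")[80:320,100:400];np.save("M12.npy",M)
cv2.imwrite("pics/w12.png",a)
cv2.imwrite("pics/s12.png",cv2.resize(b,(750,600),interpolation=2))
o=readout.get_obs();print(o['contact_force'],o['grip_width'],o['tool_pos'])
E
```

```text
[-0.28121745 -0.52757099  1.27394897] 45.99626430676186 [ 458.52459555 -276.30285908  215.52011553]
```

View pics/w12.png

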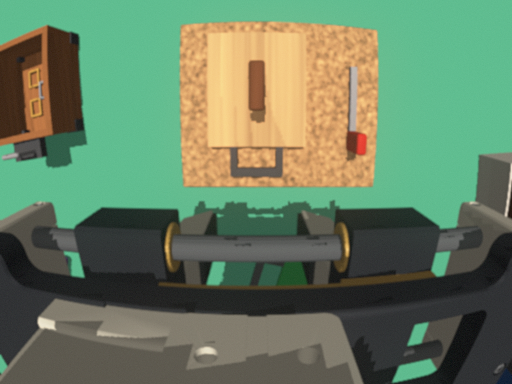

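View pics/s12.png

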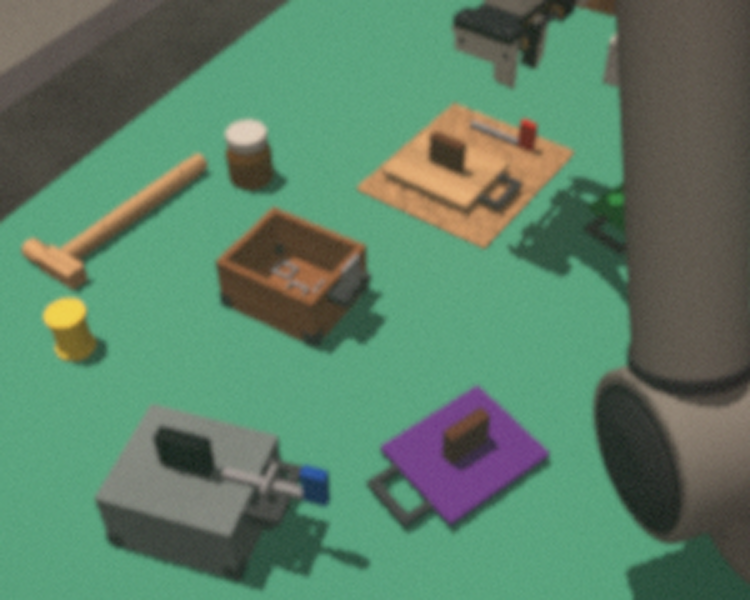

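Both parts lie side by side on the mat: the lid flat with its handle at (257,85), the pin's head at (357,143). The grey chest is shut. A numeric check, then I hand in.

```bash

python3 - <<'E'
from h import *
M=np.load("M12.npy")
th=np.radians(-5.5);X=np.array([np.cos(th),np.sin(th)]);Y=np.array([-X[1],X[0]])
for n,u,v,z in(("lid",257,63,64),("lid2",257,109,42),("pin",356,143,26)):
    d=wplane(M,u,v,z)[:2]-[527.3,-310]; print(n,(d@X).round(),(d@Y).round())
o=readout.get_obs();print(np.abs(o['dq']).max(),o['time'])
bot.close_job()
E
```

```text
lid 40.0 27.0
lid2 -4.0 27.0
pin -40.0 -87.0
0.011160220317207327 22.35
the job is handed in; nothing more can be done
```

The wooden chest is open and the job is handed in at about 22 s of the 64 s allowed; the interface reports no verdict.

I gripped the red pin head and pulled it about 82 mm straight out along -x, with the lid still on. I then laid the pin on the mat, lifted the lid about 80 mm straight up, set it on the mat and backed the gripper well clear.

- **Pin:** its head is at about (-40, -87) mm in the mat's frame and stands upright with the shaft flat on the mat.
- **Lid:** its middle is at about (18, 27) mm, flat with the handle up, with a clear gap to the pin.
- **Robot:** the last contact force reading was about 1 N, which is within noise.
- **Grey chest:** it looks shut and untouched in the last side picture, and I did not measure it. The purple and green look-alikes were not touched either.

No check failed, and the camera views agreed to within about 4 mm.

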